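# Find the rocking corner of the balance plate and shim it

## Task

The plate under the balance rocks at one of its four corners: press the corners with the fingertips until you find the one that gives. Then press the yellow tail of the hinged shim next to that corner down flat, and press the same corner firmly once more to prove that it no longer gives. Do not lift or shove the plate, leave the other three shims standing up, and leave the jar, the weight and the forceps where they are.

Things in the scene. Friction and masses are not known exactly. Their poses are not given: they have to be found in the camera images.
- base: dark steel sub-base lying fixed on the bench, 220 mm (its x) by 400 mm (its y), 4 mm thick; origin at the centre of its underside, z up, x away from the robot (front is the side towards the robot, left is +y)
- plate: aluminium plate 210 (x) by 250 (y) by 10 mm, about 2 kg, lying loose on four feet, with a white balance (150 by 140 mm) screwed to its middle, pan 55 mm above the plate's underside; origin at the centre of the plate's underside, 40 mm above the bench; axes as the sub-base's. One foot has gone soft, so one corner rocks: about 6 N push it down 4 mm, and it springs back; the other three do not give. It cannot be seen which
- corner_fl (a point): the front left corner of the plate: the point on its top face, 50 mm above the bench, straight over the foot, where to press (a steel disc 26 mm across, flush with the face); it lies 17 mm from the plate's front edge and 20 mm from its left edge
- corner_fr (a point): the front right corner of the plate: the point on its top face, 50 mm above the bench, straight over the foot, where to press (a steel disc 26 mm across, flush with the face); it lies 17 mm from the plate's front edge and 20 mm from its right edge
- corner_rl (a point): the rear left corner of the plate: the point on its top face, 50 mm above the bench, straight over the foot, where to press (a steel disc 26 mm across, flush with the face); it lies 17 mm from the plate's rear edge and 20 mm from its left edge
- corner_rr (a point): the rear right corner of the plate: the point on its top face, 50 mm above the bench, straight over the foot, where to press (a steel disc 26 mm across, flush with the face); it lies 17 mm from the plate's rear edge and 20 mm from its right edge
- shim_fl (a joint): angle (rad) of the front left corner's hinged shim, a stiff cam lever that stays where it is left: 0 with the tail pressed flat to its stop (its nose then stands under the plate and takes up the play), 0.68 to 0.80 with the tail up, as at first, clear of the plate. Hinge, along x, at (-55, +111, 13) mm in the sub-base's frame; the tail points to +y
- shim_fl_tail (a point): top centre of the yellow ribbed thumb pad (24 mm wide, 31 mm long) on the tail of the front left shim, 70 mm from its hinge; moves with the tail and lies 17 mm above the bench when flat; about 2 N down move it
- shim_fr (a joint): angle (rad) of the front right corner's hinged shim, a stiff cam lever that stays where it is left: 0 with the tail pressed flat to its stop (its nose then stands under the plate and takes up the play), 0.68 to 0.80 with the tail up, as at first, clear of the plate. Hinge, along x, at (-55, -111, 13) mm in the sub-base's frame; the tail points to -y
- shim_fr_tail (a point): top centre of the yellow ribbed thumb pad (24 mm wide, 31 mm long) on the tail of the front right shim, 70 mm from its hinge; moves with the tail and lies 17 mm above the bench when flat; about 2 N down move it
- shim_rl (a joint): angle (rad) of the rear left corner's hinged shim, a stiff cam lever that stays where it is left: 0 with the tail pressed flat to its stop (its nose then stands under the plate and takes up the play), 0.68 to 0.80 with the tail up, as at first, clear of the plate. Hinge, along x, at (+55, +111, 13) mm in the sub-base's frame; the tail points to +y
- shim_rl_tail (a point): top centre of the yellow ribbed thumb pad (24 mm wide, 31 mm long) on the tail of the rear left shim, 70 mm from its hinge; moves with the tail and lies 17 mm above the bench when flat; about 2 N down move it
- shim_rr (a joint): angle (rad) of the rear right corner's hinged shim, a stiff cam lever that stays where it is left: 0 with the tail pressed flat to its stop (its nose then stands under the plate and takes up the play), 0.68 to 0.80 with the tail up, as at first, clear of the plate. Hinge, along x, at (+55, -111, 13) mm in the sub-base's frame; the tail points to -y
- shim_rr_tail (a point): top centre of the yellow ribbed thumb pad (24 mm wide, 31 mm long) on the tail of the rear right shim, 70 mm from its hinge; moves with the tail and lies 17 mm above the bench when flat; about 2 N down move it
- jar: sample jar with a red lid, 52 mm across, 65 mm tall, standing behind the plate; origin at the centre of its underside. To be left alone
- weight: brass check weight, 38 mm across, 62 mm tall, 0.5 kg, standing behind the plate; origin at the centre of its underside. To be left alone
- forceps: steel forceps, 122 mm long (along their x), 4 mm high, lying in front of the plate; origin at the centre of their underside. To be left alone

How it is judged (in metres and radians):
On the way, in this order (a step that is already met when the one before it is completed fails the run):
1. the rocking corner is found: a fingertip presses it down by more than 2 mm (contact force between the fingers and plate above 1 N and (not (z of corner_fl in the frame of base above 0.048 m) or not (z of corner_fr in the frame of base above 0.048 m) or not (z of corner_rl in the frame of base above 0.048 m) or not (z of corner_rr in the frame of base above 0.048 m))), for 0.1 s.
2. the shim of that corner is pressed flat (within 0.07 rad), the plate not being touched (((horizontal distance between corner_fl and soft_pad_c0 below 0.04 m and value of joint shim_fl below 0.07 rad) or (horizontal distance between corner_fr and soft_pad_c0 below 0.04 m and value of joint shim_fr below 0.07 rad) or (horizontal distance between corner_rl and soft_pad_c0 below 0.04 m and value of joint shim_rl below 0.07 rad) or (horizontal distance between corner_rr and soft_pad_c0 below 0.04 m and value of joint shim_rr below 0.07 rad)) and contact force between the fingers and plate below 0.5 N), for 0.2 s.
3. the same corner is pressed again with more than 4 N, is borne by its flat shim (more than 0.8 N) and gives less than 1.5 mm (contact force between the fingers and plate above 4 N and ((horizontal distance between corner_fl and soft_pad_c0 below 0.04 m and value of joint shim_fl below 0.07 rad and z of corner_fl in the frame of base above 0.0485 m and contact force between plate and shim_fl above 0.8 N) or (horizontal distance between corner_fr and soft_pad_c0 below 0.04 m and value of joint shim_fr below 0.07 rad and z of corner_fr in the frame of base above 0.0485 m and contact force between plate and shim_fr above 0.8 N) or (horizontal distance between corner_rl and soft_pad_c0 below 0.04 m and value of joint shim_rl below 0.07 rad and z of corner_rl in the frame of base above 0.0485 m and contact force between plate and shim_rl above 0.8 N) or (horizontal distance between corner_rr and soft_pad_c0 below 0.04 m and value of joint shim_rr below 0.07 rad and z of corner_rr in the frame of base above 0.0485 m and contact force between plate and shim_rr above 0.8 N))), for 0.2 s.
At the end, for the whole second after the job is handed in: The shim of the corner that rocked is flat (within 0.07 rad) and the other three still stand up (above 0.45 rad); the plate lies level (0.012 rad) and at rest within 12 mm of where it was; jar, weight and forceps are within 20 mm of where they were (((horizontal distance between corner_fl and soft_pad_c0 below 0.04 m and value of joint shim_fl below 0.07 rad and value of joint each of shim_fr, shim_rl, shim_rr above 0.45 rad) or (horizontal distance between corner_fr and soft_pad_c0 below 0.04 m and value of joint shim_fr below 0.07 rad and value of joint each of shim_fl, shim_rl, shim_rr above 0.45 rad) or (horizontal distance between corner_rl and soft_pad_c0 below 0.04 m and value of joint shim_rl below 0.07 rad and value of joint each of shim_fl, shim_fr, shim_rr above 0.45 rad) or (horizontal distance between corner_rr and soft_pad_c0 below 0.04 m and value of joint shim_rr below 0.07 rad and value of joint each of shim_fl, shim_fr, shim_rl above 0.45 rad)) and angle between plate's own z axis and vertical below 0.012 rad and distance of plate from where it was at the start of the episode below 0.012 m and linear speed of plate below 0.01 m/s and distance of each of jar, weight, forceps from where it was at the start of the episode below 0.02 m); the robot touches nothing.
It fails at once if a shim of a corner that does not rock is pressed down (below 0.45 rad) ((not (horizontal distance between corner_fl and soft_pad_c0 below 0.04 m) and value of joint shim_fl below 0.45 rad) or (not (horizontal distance between corner_fr and soft_pad_c0 below 0.04 m) and value of joint shim_fr below 0.45 rad) or (not (horizontal distance between corner_rl and soft_pad_c0 below 0.04 m) and value of joint shim_rl below 0.45 rad) or (not (horizontal distance between corner_rr and soft_pad_c0 below 0.04 m) and value of joint shim_rr below 0.45 rad)).
It fails at once if the plate is lifted (its middle by 6 mm or tilted by 0.05 rad) or shoved by more than 12 mm (z of plate in the frame of base above 0.046 m or angle between plate's own z axis and vertical above 0.05 rad or distance of plate from where it was at the start of the episode above 0.012 m).
It fails at once if the jar, the weight or the forceps are shifted by more than 20 mm (distance of any of jar, weight, forceps from where it was at the start of the episode above 0.02 m).
It also fails if it takes over 54 s, if anything falls off the work surface, if the arm or the gripper's body presses on something with over 40 N, if the wrist force passes 120 N, or if a joint passes its speed limit or range.

## Robot

A 6-joint arm with a two-finger parallel gripper is mounted at the origin on the work surface. World frame = base frame: x ahead of the robot, y to its left, z up, the work surface at z = 0. Lengths are in mm, angles in rad, forces in N, time in s.
With the tool pointing down it reaches from about 325 to 925 mm from the base axis. Payload 3.1 kg.
Tool frame: the origin (TCP) lies midway between the tips of the shut fingers; the grasp point (between the pads) lies 19 mm behind it; z points along the fingers, y is the direction in which the jaws open and shut (so a half turn about z gives the same grasp; the last joint's range is limited). The gripper opens to 85 mm and grips with 20 to 120 N. Pads are 22 mm wide; open, the fingers measure 114 mm over their backs; the gripper's body (76 mm by 85 mm) begins 54 mm behind the grasp point. The pads swing forward as they close: fully open they stand 13 mm farther back than shut.
Start: joints at [1.205, 0.217, 1.613, -0, 1.311, -0.112], TCP at [156.908, 604.995, 231.3] pointing down, gripper open.
Joint ranges: [-2.75, 2.75], [-0.78, 2.1], [0.31, 2.55], [-1.13, 4.27], [0.13, 2.63], [-2.58, 2.58]. Speed limits (rad/s): [2.79, 2.79, 3.14, 3.14, 3.14, 3.14].

## Interface

Orientations are given as [roll, pitch, yaw] about the fixed x, y, z axes, in that order (R = Rz(yaw) Ry(pitch) Rx(roll)).
In Python, from workcell import manip gives the robot as it stands.
- The arm moves only by the shell command python3 -m inch 'ROWS' [FORCE]. ROWS is JSON, a list of rows, each an object of numbers: "x", "y", "z": the shift along the tool's x, y, z in units of 0.25 m (1.0 is 0.25 m); "spin": the turn about the tool's z in units of 0.1 rad (1.0 is 0.1 rad); "hand": the closure, from -1 (fully open) to 1 (shut). A call has 1 to 20 rows; each row shifts and turns the pose as measured when the row begins, along the tool's axes as they then stand; what a row does not reach is not made up. A row lasts 1/10 s, in which the tool goes at most 50 mm and 8.59 degrees, less where a joint would pass 70% of its speed; a pose out of reach is approached as far as the arm can. A call with a number of a shift or a turn outside -1 to 1 is refused whole. A call with a gripper value outside its range is refused whole. The fingers move at their own pace and stop on an object; FORCE is the grip in N (left out, the last holds). Time passes only in rows, so rows that do not move let the fingers close. It gives the time, the measured TCP pose, the force and the opening at its end, in the units of the state.
- manip.sense(): the state, without advancing time (a new reading comes with each control period).
- manip.camera(name): name is "scene" or "top" or "wrist"; returns a dict with "image" (480x640x3 uint8, red, green, blue), "z_map" (480x640 float32, mm along the optical axis (not along the pixel's ray), 0 where there is no reading), "K" (3x3 intrinsics, pixels), "R" (3x3) and "t" (3): a world point X has camera coordinates R X + t; the wrist camera has in their place "mount" (4x4, takes a point from camera to tool coordinates, whose origin is the TCP and whose axes are the flange's). Camera axes: x right, y down, z forward; pixel columns grow to the right and rows downward; lengths in mm; the calibration is good to about 2 mm. A picture is of the moment at which its call begins: read the wrist's pose just before it.
- manip.job_done(): hands the job in, once; it reports no verdict.
The state is a dict: "time_s": time; "joint_positions": joint angles; "joint_vel": joint speeds; "joint_torque": joint torques, N m; "eef_pos": TCP position; "orientation": TCP orientation; "force": force on the tool from outside, world axes, zero at the start; "moment": the same for the moment, N m; "gripper_width": opening from 0.0 (shut) to 1.0 (fully open).
Only numpy, scipy, OpenCV 4.12 (cv2) and the standard library are available. Lean on these libraries where they do the work, as an engineer would, in place of code of your own. Each camera call takes 0.05 s, during which the arm holds its last target.

## Working session

There is one attempt and no reset: what is moved stays moved. The work goes in short steps, Python scripts to look and compute and a shell command to move; the robot and the scene stay as the last step left them, time stands still between calls to the robot, and variables do not carry over. Pictures are saved under pics/ and viewed, and the job is handed in when it is done.

```bash
ls; mkdir -p pics; python3 - <<'E'
from workcell import manip
import cv2, numpy as np
s=manip.sense(); print(s)
for n in ("scene","top"):
    c=manip.camera(n); cv2.imwrite(f"pics/{n}0.png",c["image"][:,:,::-1]); np.savez(f"{n}0.npz",**{k:c[k] for k in("image","z_map","K","R","t")})
    print(n,c["K"],c["R"],c["t"])
E
```

```text
pics
{'time_s': 0.0, 'joint_positions': array([ 1.20477901e+00,  2.17761610e-01,  1.61493713e+00, -1.72558611e-05,
        1.31127019e+00, -1.12230728e-01]), 'joint_vel': array([ 1.77618173e-03, -5.89843674e-05,  4.09204417e-04, -6.24388692e-04,
        3.37812446e-04, -9.59138704e-04]), 'joint_torque': array([ 2.36933292e-04, -3.96846128e+01, -3.03851509e+01, -2.10632847e-04,
        9.70201625e-03, -7.12668452e-06]), 'eef_pos': array([156.62974122, 604.21874233, 229.96206619]), 'orientation': array([-3.13922946e+00, -2.49568564e-04,  2.88781022e+00]), 'force': array([ 0.32637335, -0.24533468,  0.1683338 ]), 'moment': array([0.00654936, 0.01559335, 0.01628299]), 'gripper_width': 1.002446649120747}
scene [[482.18472227   0.         324.85271283]
 [  0.         482.18472227 240.91885432]
 [  0.           0.           1.        ]] [[-0.29323368  0.95587686 -0.01770436]
 [ 0.658331    0.18845804 -0.728755  ]
 [-0.69326351 -0.22535084 -0.68454562]] [ 132.24732127 -347.70940687 1124.49663099]
top [[470.42225491   0.         322.80837072]
 [  0.         470.42225491 240.3228964 ]
 [  0.           0.           1.        ]] [[ 0.01857879 -0.99981577  0.00482172]
 [-0.98464754 -0.01913367 -0.1735025 ]
 [ 0.17356279 -0.00152423 -0.98482163]] [  7.97503799 596.68375229 672.04312636]
```

View pics/scene0.png

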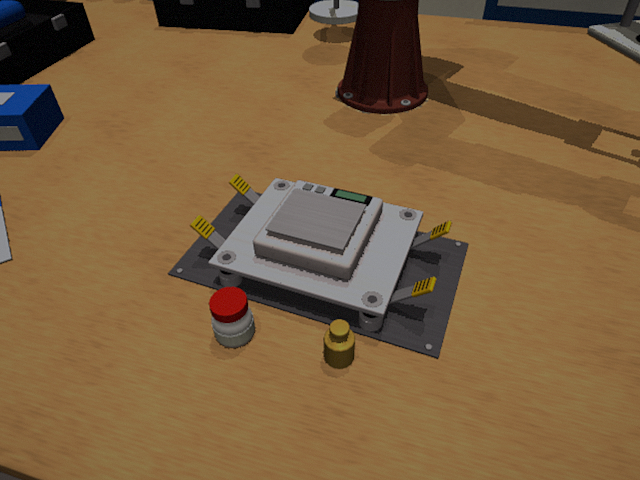

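View pics/top0.png

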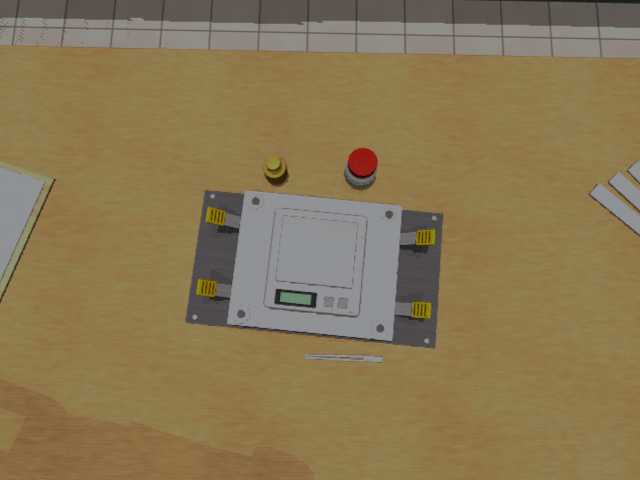

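```bash
python3 - <<'E'
import cv2
im=cv2.imread("pics/top0.png")
cv2.imwrite("pics/top0a.png",cv2.resize(im[145:365,185:450],None,fx=2.7,fy=2.7,interpolation=cv2.INTER_CUBIC)) if 0 else cv2.imwrite("pics/top0a.png",cv2.resize(im[150:350,185:450],None,fx=3,fy=3,interpolation=cv2.INTER_CUBIC))
E
```

```text
(no output)
```

View pics/top0a.png

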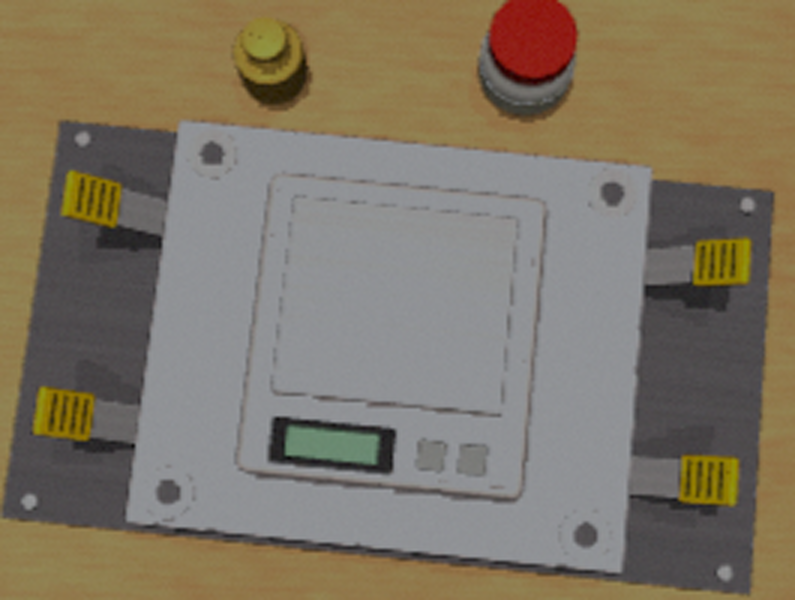

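```bash
cat > h.py <<'E'
import numpy as np
d=np.load("top0.npz")
K,R,t=d["K"],d["R"],d["t"]
def ray(u,v):
    r=R.T@np.linalg.solve(K,[u,v,1]); c=-R.T@t; return c,r
def atz(u,v,z):
    c,r=ray(u,v); return c+r*(z-c[2])/r[2]
def depth(u,v):
    z=float(np.median(d["z_map"][int(v)-1:int(v)+2,int(u)-1:int(u)+2])); return R.T@(np.linalg.solve(K,[u,v,1])*z-t)
E
python3 - <<'E'
from h import *
f=lambda p:(p[0]/3+185,p[1]/3+150)
C={}
for n,p in dict(rl=(212,153),rr=(612,193),fl=(168,492),fr=(586,535)).items():
    C[n]=atz(*f(p),50); print(n,C[n].round(1),depth(*f(p)).round(1))
m=sum(C.values())/4
y=C['rl']+C['fl']-C['rr']-C['fr']; yaw=np.arctan2(-y[0],y[1]); print("plate",m,yaw)
x=C['rl']-C['fl']+C['rr']-C['fr'];print(np.arctan2(x[1],x[0]),np.linalg.norm(x)/2,np.linalg.norm(y)/2)
B=[atz(*f(p),4) for p in ((83,138),(748,205),(29,501),(725,573))]; bm=sum(B)/4
y=B[0]+B[2]-B[1]-B[3];print("base",bm,np.arctan2(-y[0],y[1]))
for n,p in dict(rl=(92,199),rr=(722,262),fl=(64,413),fr=(709,481)).items():
    print("tail",n,depth(*f(p)).round(1))
for n,p in dict(weight=(265,40),jar=(533,38),bal=(395,300),balcorner=(520,490)).items(): print(n,depth(*f(p)).round(1))
for p in ((306,357),(382,359)): print("forceps",atz(*p,4).round(1))
c,s=np.cos(yaw),np.sin(yaw); M=np.array([[c,-s],[s,c]])
for n,q in dict(fl=(-88,105),fr=(-88,-105),rl=(88,105),rr=(88,-105)).items():
    g=m[:2]+M@q; print("corner",n,g.round(1))
for n,q in dict(fl=(-55,1),fr=(-55,-1),rl=(55,1),rr=(55,-1)).items():
    print("tailflat",n,(m[:2]+M@np.array([q[0],q[1]*181])).round(1),"up",(m[:2]+M@np.array([q[0],q[1]*(111+70*np.cos(.74))])).round(1))
E
```

```text
rl [657.3 125.6  50. ] [657.4 125.6  49.7]
rr [640.  -83.2  50. ] [640.2 -83.3  49.1]
fl [482.1 140.   50. ] [482.1 140.1  49.3]
fr [464.8 -69.2  50. ] [464.8 -69.2  49.7]
plate [561.05172008  28.30776654  50.        ] -0.08253691683307886
-0.08094453975264342 175.72595451316263 209.7157745226882
base [561.20016688  28.08137431   4.        ] -0.08310486248644992
tail rl [628.4 183.6  63.5]
tail rr [ 602.1 -136.7   63.4]
tail fl [519.4 190.6  65.7]
tail fr [ 492.2 -128.2   63.2]
weight [715.6  99.   61.2]
jar [718.6 -40.6  63.9]
bal [574.6  28.   94.5]
balcorner [485.8 -33.8  79.3]
forceps [417.9  42.2   4. ]
forceps [417.  -77.5   4. ]
corner fl [482.  140.2]
corner fr [464.7 -69.1]
corner rl [657.4 125.7]
corner rr [640.1 -83.6]
tailflat fl [521.2 213.2] up [519.7 195. ]
tailflat fr [ 491.3 -147.5] up [ 492.8 -129.3]
tailflat rl [630.8 204.2] up [629.3 185.9]
tailflat rr [ 600.9 -156.6] up [ 602.5 -138.4]
```

```bash
python3 -m inch '[{"spin":-0.85,"hand":1},{"spin":-0.85,"hand":1},{"spin":-0.85,"hand":1},{"hand":1},{"hand":1}]' 40; python3 -c "
from workcell import manip
s=manip.sense();print(s['orientation'],s['eef_pos'],s['force'],s['gripper_width'])"
```

```text
[-3.13938758e+00 -2.62118053e-04  2.88773012e+00] [156.63332392 604.27906344 230.07978361] [ 0.6535246  -0.04932615 -0.55147889] 1.0008135155763138invalid input at $[0]: expected keys x, y, z, spin, hand
```

All keys are required; I'll give them in full.

```bash
python3 -m inch '[{"x":0,"y":0,"z":0,"spin":-0.85,"hand":1},{"x":0,"y":0,"z":0,"spin":-0.85,"hand":1},{"x":0,"y":0,"z":0,"spin":-0.85,"hand":1},{"x":0,"y":0,"z":0,"spin":0,"hand":1}]' 40; python3 -c "
from workcell import manip
s=manip.sense();print(s['orientation'],s['eef_pos'],s['force'],s['gripper_width'])"
```

```text
time_s: 0.5
eef_pos: [155.9, 602.4, 226.8]
orientation: [-3.134, -0.003, -3.131]
force: [-0.9, -0.3, -0.0]
gripper_width: 0.328
[-3.13412865e+00 -2.91759951e-03 -3.13110890e+00] [155.91073939 602.40033498 226.80874745] [-0.85746561 -0.26960662 -0.04959392] 0.3282777143983429
```

```bash
python3 -m inch '[{"x":-0.11,"y":-0.155,"z":0,"spin":0,"hand":1},{"x":-0.11,"y":-0.155,"z":0,"spin":0,"hand":1},{"x":-0.11,"y":-0.155,"z":0,"spin":0,"hand":1},{"x":-0.11,"y":-0.155,"z":0,"spin":0,"hand":1},{"x":-0.11,"y":-0.155,"z":0,"spin":0,"hand":1},{"x":-0.11,"y":-0.155,"z":0,"spin":0,"hand":1},{"x":-0.11,"y":-0.155,"z":0,"spin":0,"hand":1},{"x":-0.11,"y":-0.155,"z":0,"spin":0,"hand":1},{"x":0,"y":0,"z":0,"spin":0,"hand":1}]'
```

```text
time_s: 1.4
eef_pos: [383.3, 282.6, 225.3]
orientation: [-3.132, -0.002, 3.139]
force: [-0.8, 0.7, -0.3]
gripper_width: 0.0
```

```bash
python3 -m inch '[{"x":-0.079,"y":-0.114,"z":0.07,"spin":0,"hand":1},{"x":-0.079,"y":-0.114,"z":0.07,"spin":0,"hand":1},{"x":-0.079,"y":-0.114,"z":0.07,"spin":0,"hand":1},{"x":-0.079,"y":-0.114,"z":0.07,"spin":0,"hand":1},{"x":-0.07,"y":-0.105,"z":0.07,"spin":0,"hand":1},{"x":0,"y":0,"z":0,"spin":0,"hand":1}]'
```

```text
time_s: 2.0
eef_pos: [482.0, 139.2, 136.9]
orientation: [-3.138, 0.001, 3.129]
force: [0.1, -0.3, -0.0]
gripper_width: -0.001
```

```bash
python3 -m inch '[{"x":0,"y":0,"z":0.1,"spin":0,"hand":1},{"x":0,"y":0,"z":0.1,"spin":0,"hand":1},{"x":0,"y":0,"z":0.08,"spin":0,"hand":1},{"x":0,"y":0,"z":0,"spin":0,"hand":1},{"x":0,"y":0,"z":0,"spin":0,"hand":1}]'
```

```text
time_s: 2.5
eef_pos: [482.0, 143.4, 66.5]
orientation: [-3.141, 0.001, 3.122]
force: [-0.1, 0.1, 0.6]
gripper_width: 0.003
```

```bash
python3 -m inch '[{"x":0,"y":-0.012,"z":0.028,"spin":0,"hand":1},{"x":0,"y":0,"z":0.016,"spin":0,"hand":1},{"x":0,"y":0,"z":0,"spin":0,"hand":1}]'; python3 -m inch '[{"x":0,"y":0,"z":0.012,"spin":0,"hand":1},{"x":0,"y":0,"z":0.008,"spin":0,"hand":1}]';python3 -m inch '[{"x":0,"y":0,"z":0.008,"spin":0,"hand":1}]'
```

```text
time_s: 2.8
eef_pos: [483.8, 141.9, 57.9]
orientation: [3.141, 0.006, 3.123]
force: [-0.1, 0.3, 0.9]
gripper_width: -0.001
time_s: 3.0
eef_pos: [485.0, 142.0, 53.9]
orientation: [3.14, 0.009, 3.123]
force: [0.1, 0.2, 0.5]
gripper_width: -0.001
time_s: 3.1
eef_pos: [485.4, 142.0, 52.1]
orientation: [3.14, 0.01, 3.122]
force: [0.5, -0.7, -0.5]
gripper_width: 0.002
```

```bash
for i in 1; do python3 -m inch '[{"x":0.01,"y":0,"z":0.008,"spin":0,"hand":1}]'; python3 -m inch '[{"x":0,"y":0,"z":0.01,"spin":0,"hand":1}]';python3 -m inch '[{"x":0,"y":0,"z":0.01,"spin":0,"hand":1}]'; done
```

```text
time_s: 3.2
eef_pos: [483.3, 142.1, 50.1]
orientation: [3.14, 0.011, 3.122]
force: [-0.7, 0.2, 0.8]
gripper_width: 0.002
time_s: 3.3
eef_pos: [483.4, 142.1, 49.9]
orientation: [3.14, 0.009, 3.122]
force: [-11.3, -2.3, 31.2]
gripper_width: 0.003
time_s: 3.4
eef_pos: [483.4, 142.1, 49.9]
orientation: [3.141, 0.006, 3.123]
force: [-8.1, -1.7, 20.0]
gripper_width: -0.001
```

```bash
python3 -m inch '[{"x":0,"y":0,"z":-0.1,"spin":0,"hand":1},{"x":0,"y":0,"z":-0.15,"spin":0,"hand":1},{"x":0.012,"y":-0.1,"z":-0.05,"spin":0,"hand":1},{"x":0.012,"y":-0.16,"z":0,"spin":0,"hand":1},{"x":0.012,"y":-0.16,"z":0,"spin":0,"hand":1},{"x":0.012,"y":-0.16,"z":0,"spin":0,"hand":1},{"x":0.012,"y":-0.16,"z":0,"spin":0,"hand":1},{"x":0.012,"y":-0.1,"z":0,"spin":0,"hand":1},{"x":0,"y":0,"z":0,"spin":0,"hand":1}]'
```

```text
time_s: 4.3
eef_pos: [461.1, -74.2, 129.8]
orientation: [-3.141, 0.012, 3.127]
force: [-1.1, 1.5, -0.0]
gripper_width: 0.003
```

```bash
python3 -m inch '[{"x":-0.01,"y":0.016,"z":0.1,"spin":0,"hand":1},{"x":0,"y":0,"z":0.1,"spin":0,"hand":1},{"x":0,"y":0,"z":0.06,"spin":0,"hand":1},{"x":0,"y":0,"z":0,"spin":0,"hand":1}]';python3 -m inch '[{"x":0,"y":0,"z":0,"spin":0,"hand":1}]'
```

```text
time_s: 4.7
eef_pos: [465.5, -69.1, 63.9]
orientation: [3.141, 0.015, 3.124]
force: [-0.5, 0.4, 0.1]
gripper_width: 0.001
time_s: 4.8
eef_pos: [465.4, -68.3, 63.8]
orientation: [3.141, 0.014, 3.124]
force: [0.2, -0.4, 0.1]
gripper_width: -0.003
```

```bash
python3 -m inch '[{"x":0,"y":0,"z":0.03,"spin":0,"hand":1},{"x":0,"y":0,"z":0.014,"spin":0,"hand":1},{"x":0.004,"y":0,"z":0.004,"spin":0,"hand":1}]';python3 -m inch '[{"x":0.004,"y":0,"z":0.006,"spin":0,"hand":1}]';python3 -m inch '[{"x":0.004,"y":0,"z":0.006,"spin":0,"hand":1}]';python3 -m inch '[{"x":0.0,"y":0,"z":0.006,"spin":0,"hand":1}]'
```

```text
time_s: 5.1
eef_pos: [466.5, -67.8, 53.2]
orientation: [-3.141, 0.018, 3.126]
force: [-0.3, -0.6, 0.3]
gripper_width: 0.004
time_s: 5.2
eef_pos: [465.9, -67.8, 52.0]
orientation: [-3.141, 0.019, 3.126]
force: [0.4, 0.2, 0.9]
gripper_width: 0.001
time_s: 5.3
eef_pos: [465.1, -67.8, 50.7]
orientation: [-3.141, 0.02, 3.126]
force: [-0.2, -0.8, -0.7]
gripper_width: -0.001
time_s: 5.4
eef_pos: [465.0, -67.9, 49.4]
orientation: [-3.141, 0.019, 3.126]
force: [-1.8, 0.4, 3.9]
gripper_width: -0.001
```

```bash
python3 -m inch '[{"x":0.0,"y":0,"z":0.006,"spin":0,"hand":1}]';python3 -m inch '[{"x":0.0,"y":0,"z":0.006,"spin":0,"hand":1}]'
```

```text
time_s: 5.5
eef_pos: [464.9, -67.9, 48.4]
orientation: [-3.141, 0.019, 3.126]
force: [-1.9, 1.0, 5.5]
gripper_width: -0.0
time_s: 5.6
eef_pos: [464.9, -68.0, 47.5]
orientation: [-3.141, 0.018, 3.125]
force: [-3.2, 0.5, 6.5]
gripper_width: 0.001
```

```bash
python3 -m inch '[{"x":0.0,"y":0,"z":0.006,"spin":0,"hand":1}]';python3 -m inch '[{"x":0.0,"y":0,"z":0.005,"spin":0,"hand":1},{"x":0.0,"y":0,"z":0.003,"spin":0,"hand":1}]'
```

```text
time_s: 5.7
eef_pos: [464.8, -68.0, 46.6]
orientation: [3.142, 0.017, 3.126]
force: [-3.5, 0.8, 8.9]
gripper_width: -0.005
time_s: 5.9
eef_pos: [464.8, -68.0, 46.4]
orientation: [3.141, 0.015, 3.125]
force: [-3.5, 1.8, 8.7]
gripper_width: 0.0
```

```bash
python3 -m inch '[{"x":0,"y":0,"z":-0.08,"spin":0,"hand":1},{"x":0,"y":0,"z":-0.14,"spin":0,"hand":1},{"x":-0.03,"y":-0.08,"z":-0.03,"spin":0,"hand":1},{"x":-0.04,"y":-0.1,"z":0,"spin":0,"hand":1},{"x":-0.03,"y":-0.09,"z":0,"spin":0,"hand":1},{"x":0,"y":0,"z":0,"spin":0,"hand":1},{"x":0,"y":0,"z":0,"spin":0,"hand":1}]'
```

```text
time_s: 6.6
eef_pos: [489.4, -138.3, 111.9]
orientation: [-3.141, 0.019, 3.126]
force: [-0.5, 0.3, -1.1]
gripper_width: 0.001
```

```bash
python3 - <<'E'
from workcell import manip
import cv2, numpy as np
c=manip.camera("scene"); cv2.imwrite("pics/scene1.png",cv2.resize(c["image"][120:360,150:490,::-1],None,fx=2.2,fy=2.2,interpolation=cv2.INTER_CUBIC))
s=manip.sense(); print(s['eef_pos'],s['orientation'],s['force'])
E
```

```text
[ 489.44446754 -138.19855503  111.94504025] [-3.14045406  0.01956207  3.1263966 ] [ 1.16128747 -0.16176632  0.31774567]
```

View pics/scene1.png

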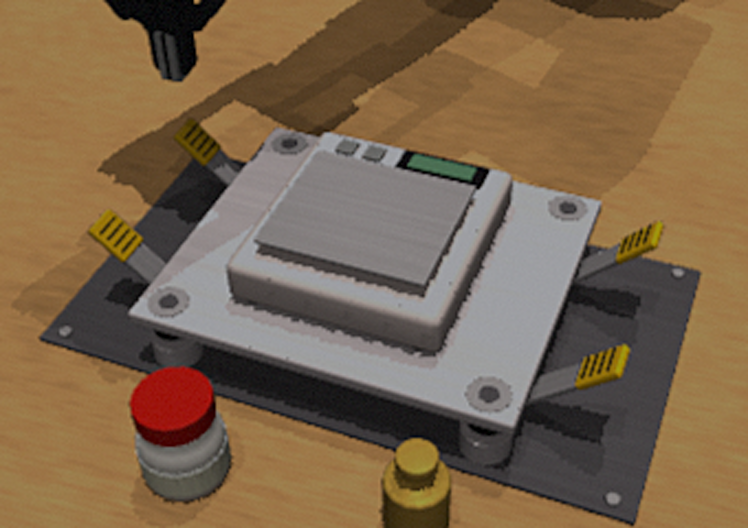

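The fingertips at crop (172,75) hang above the front right tail at (200,140). All four tails still stand up and the plate looks undisturbed.

```bash
python3 -m inch '[{"x":-0.006,"y":0,"z":0.08,"spin":0,"hand":1},{"x":0,"y":0,"z":0.05,"spin":0,"hand":1},{"x":0,"y":0,"z":0.03,"spin":0,"hand":1}]';python3 -m inch '[{"x":0,"y":0,"z":0.03,"spin":0,"hand":1},{"x":0,"y":-0.004,"z":0.03,"spin":0,"hand":1}]';python3 -m inch '[{"x":0,"y":-0.004,"z":0.03,"spin":0,"hand":1},{"x":0,"y":-0.004,"z":0.03,"spin":0,"hand":1}]'
```

```text
time_s: 6.95
eef_pos: [492.0, -136.6, 71.5]
orientation: [-3.14, 0.021, 3.128]
force: [-1.2, -5.3, 7.6]
gripper_width: -0.002
time_s: 7.15
eef_pos: [493.2, -138.3, 56.8]
orientation: [-3.137, 0.023, 3.131]
force: [-0.2, -0.5, 1.9]
gripper_width: -0.004
time_s: 7.35
eef_pos: [494.0, -140.2, 41.2]
orientation: [-3.137, 0.024, 3.131]
force: [-0.3, -0.7, 2.8]
gripper_width: 0.003
```

```bash
python3 -m inch '[{"x":0.006,"y":-0.006,"z":0.03,"spin":0,"hand":1},{"x":0.005,"y":-0.006,"z":0.026,"spin":0,"hand":1}]';python3 -m inch '[{"x":0,"y":-0.004,"z":0.014,"spin":0,"hand":1},{"x":0,"y":-0.004,"z":0.012,"spin":0,"hand":1}]';python3 -m inch '[{"x":0,"y":0,"z":0.01,"spin":0,"hand":1}]'
```

```text
time_s: 7.55
eef_pos: [492.5, -143.5, 26.2]
orientation: [-3.137, 0.027, 3.131]
force: [1.3, 0.7, 1.6]
gripper_width: 0.001
time_s: 7.75
eef_pos: [492.0, -144.9, 18.2]
orientation: [-3.139, 0.025, 3.13]
force: [0.1, 0.8, 1.3]
gripper_width: -0.002
time_s: 7.85
eef_pos: [492.2, -145.1, 16.4]
orientation: [-3.139, 0.024, 3.13]
force: [-6.8, 2.3, 22.4]
gripper_width: 0.002
```

```bash
python3 -m inch '[{"x":0,"y":0,"z":0.008,"spin":0,"hand":1},{"x":0,"y":0,"z":0.005,"spin":0,"hand":1},{"x":0,"y":0,"z":0.003,"spin":0,"hand":1}]';python3 -m inch '[{"x":0,"y":0,"z":-0.08,"spin":0,"hand":1},{"x":0,"y":0,"z":-0.15,"spin":0,"hand":1},{"x":0,"y":0,"z":-0.16,"spin":0,"hand":1},{"x":0.02,"y":0.06,"z":0,"spin":0,"hand":1},{"x":0.04,"y":0.12,"z":0,"spin":0,"hand":1},{"x":0.04,"y":0.12,"z":0,"spin":0,"hand":1},{"x":0,"y":0,"z":0,"spin":0,"hand":1},{"x":0,"y":0,"z":0,"spin":0,"hand":1}]'
python3 - <<'E'
from workcell import manip
import cv2, numpy as np
c=manip.camera("scene"); cv2.imwrite("pics/scene2.png",cv2.resize(c["image"][120:360,150:490,::-1],None,fx=2.2,fy=2.2,interpolation=cv2.INTER_CUBIC))
s=manip.sense(); print(s['eef_pos'],s['orientation'],s['force'])
E
```

```text
time_s: 8.15
eef_pos: [492.1, -145.1, 17.0]
orientation: [-3.141, 0.019, 3.131]
force: [-1.5, 0.5, 3.6]
gripper_width: -0.0
time_s: 8.95
eef_pos: [460.1, -66.5, 113.6]
orientation: [3.141, 0.009, 3.13]
force: [0.6, -0.2, 0.7]
gripper_width: 0.004
[459.6466915  -66.45200268 113.27506681] [3.13996277 0.00791161 3.12913294] [-0.84844567  0.579315    0.36299359]
```

View pics/scene2.png

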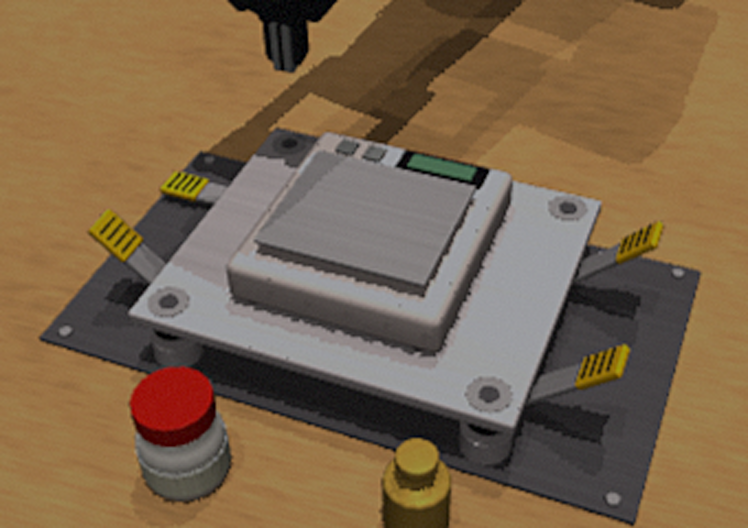

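The front right tail is now flat (crop 185,186) and the other three stand. Next I press the corner again.

```bash
python3 -m inch '[{"x":-0.014,"y":-0.008,"z":0.1,"spin":0,"hand":1},{"x":0,"y":0,"z":0.08,"spin":0,"hand":1},{"x":0,"y":0,"z":0.03,"spin":0,"hand":1}]';python3 -m inch '[{"x":0,"y":0,"z":0.01,"spin":0,"hand":1},{"x":0,"y":0,"z":0.01,"spin":0,"hand":1}]'
```

```text
time_s: 9.3
eef_pos: [465.9, -71.0, 60.3]
orientation: [-3.141, 0.012, 3.128]
force: [-0.3, 0.2, -0.7]
gripper_width: -0.001
time_s: 9.5
eef_pos: [465.2, -71.8, 53.8]
orientation: [3.142, 0.009, 3.126]
force: [-0.1, -0.3, -0.4]
gripper_width: -0.002
```

```bash
python3 -m inch '[{"x":0,"y":0.006,"z":0.008,"spin":0,"hand":1}]';python3 -m inch '[{"x":0,"y":0.0,"z":0.006,"spin":0,"hand":1}]';python3 -m inch '[{"x":0,"y":0,"z":0.007,"spin":0,"hand":1}]';python3 -m inch '[{"x":0,"y":0,"z":0.007,"spin":0,"hand":1}]'
```

```text
time_s: 9.6
eef_pos: [465.6, -70.7, 52.0]
orientation: [-3.141, 0.009, 3.125]
force: [-0.1, -0.3, 0.1]
gripper_width: 0.003
time_s: 9.7
eef_pos: [466.1, -70.8, 50.9]
orientation: [-3.141, 0.01, 3.125]
force: [0.8, -0.0, -0.3]
gripper_width: 0.002
time_s: 9.8
eef_pos: [466.5, -71.0, 49.8]
orientation: [-3.141, 0.011, 3.126]
force: [-3.5, 0.5, 10.8]
gripper_width: -0.003
time_s: 9.9
eef_pos: [466.5, -71.0, 49.6]
orientation: [-3.141, 0.009, 3.126]
force: [-7.3, 1.5, 16.8]
gripper_width: 0.002
```

```bash
python3 -m inch '[{"x":0,"y":0,"z":0.007,"spin":0,"hand":1},{"x":0,"y":0,"z":0.007,"spin":0,"hand":1}]';python3 -m inch '[{"x":0,"y":0,"z":0.007,"spin":0,"hand":1},{"x":0,"y":0,"z":0.007,"spin":0,"hand":1}]';python3 -m inch '[{"x":0,"y":0,"z":-0.06,"spin":0,"hand":1},{"x":0,"y":0,"z":-0.15,"spin":0,"hand":1},{"x":0,"y":0,"z":-0.18,"spin":0,"hand":1},{"x":0.1,"y":0,"z":-0.1,"spin":0,"hand":1},{"x":0.1,"y":-0.15,"z":-0.1,"spin":0,"hand":1},{"x":0,"y":-0.18,"z":0,"spin":0,"hand":1},{"x":0,"y":-0.18,"z":0,"spin":0,"hand":1},{"x":0,"y":-0.18,"z":0,"spin":0,"hand":1},{"x":0,"y":-0.18,"z":0,"spin":0,"hand":1},{"x":0,"y":0,"z":0,"spin":0,"hand":1},{"x":0,"y":0,"z":0,"spin":0,"hand":1}]'
python3 - <<'E'
from workcell import manip
import cv2, numpy as np
for n in("scene","top"):
  c=manip.camera(n); im=c["image"][:,:,::-1]
  cv2.imwrite(f"pics/{n}3.png",cv2.resize(im[120:360,150:490],None,fx=2.2,fy=2.2,interpolation=cv2.INTER_CUBIC))
z=c["z_map"];from h import d,K,R,t
f=lambda p:(p[0]/3+185,p[1]/3+150)
for p in ((212,153),(612,193),(168,492),(586,535),(709,481),(722,262),(64,413),(92,199)):
  u,v=f(p);print((R.T@(np.linalg.solve(K,[u,v,1])*float(np.median(z[int(v)-2:int(v)+3,int(u)-2:int(u)+3]))-t)).round(1))
s=manip.sense(); print(s['eef_pos'],s['force'],s['time_s'])
E
```

```text
time_s: 10.1
eef_pos: [466.5, -71.0, 49.8]
orientation: [-3.141, 0.006, 3.127]
force: [-5.3, 0.8, 11.1]
gripper_width: 0.0
time_s: 10.3
eef_pos: [466.5, -71.0, 49.8]
orientation: [-3.141, 0.004, 3.128]
force: [-5.3, -0.0, 10.7]
gripper_width: 0.005
time_s: 11.4
eef_pos: [416.6, -294.2, 210.8]
orientation: [-3.13, 0.02, 3.134]
force: [-0.3, 0.1, -0.3]
gripper_width: 0.003
[657.3 125.6  49.9]
[640.  -83.2  49.8]
[482.1 140.   49.9]
[464.8 -69.2  49.9]
[ 493.7 -138.3   15.8]
[ 602.1 -136.7   63.4]
[519.4 190.6  65.8]
[628.5 183.7  63.1]
[ 416.88251071 -293.24376917  210.82480834] [-0.81062911  0.08994402 -0.47841787] 11.5
```

View pics/top3.png

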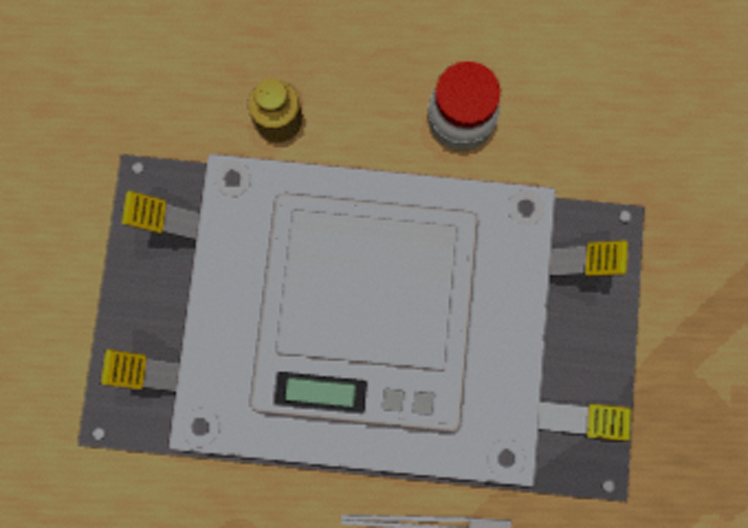

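View pics/scene3.png

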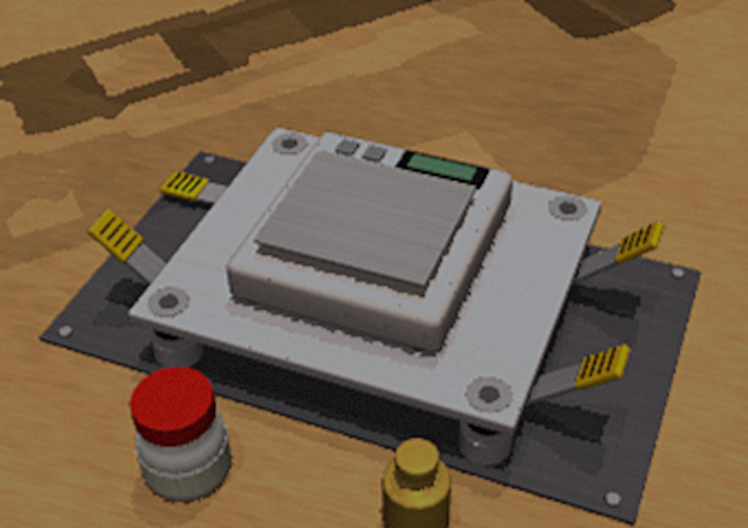

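The top view shows the front right tail flat (crop 608,422), the other three up, and the plate, jar, weight and forceps unmoved. The arm is clear, so I'm handing in.

```bash
python3 -c "
from workcell import manip
manip.job_done()"
```

```text
the job is handed in; nothing more can be done
```

The front right corner was the one that rocked. I flattened its shim, pressed the corner again, and it no longer gives. I handed the job in at about 11.5 s of the 54 s allowed; no verdict was reported.

- **Finding the corner:** the front left corner took about 31 N without giving. The front right one sank about 3.5 mm under about 9 N. I did not press the two rear corners, because the soft one was already found.
- **Flattening the shim:** I pressed its tail down to the stop. The fingertips ended at 16.4–17.0 mm above the bench, against 17 mm when flat, with up to 22 N on the stop.
- **Proof press:** the same corner held 11–17 N for about 0.5 s and gave no more than about 0.4 mm.

**Last checks:**
- The depth image put all four corner discs at 49.8–49.9 mm, so the plate is level, and the pictures show it where it was.
- The other three tails still stand at 63–66 mm.
- The jar, weight and forceps look undisturbed in the pictures, but I did not re-measure their positions.
- The arm was clear and touching nothing.
- I could not read the shim angle or the force the shim carries. I took both from the tail height and the firm second press.

No check failed or disagreed.

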